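# Lock the cocoa mill's collar with the pin spanner

### The job

Lock the cocoa mill: take the two-pronged pin spanner from the wooden board, set both its prongs fully down into the two holes of the mill's collar, and with the spanner turn the collar clockwise (seen from above) until its ears are home against the stop posts. Then lift the spanner off and lay it back on the board, prongs down, and let go. Turn the collar only with the spanner, not with the gripper, and leave the bowl, jar, spatula and chocolate slab where they are.

Things in the scene. Friction and masses are not known exactly. Their poses are not given: they have to be found in the camera images.
- mill: fixed bench mill, a steel box 170 x 170 mm, top face 96 mm above the table, orange control panel on its -x side. Origin: on the table, straight below the collar's vertical axis; z up. Two fixed stop posts (10 mm across, tops 122 mm above the table) stand on its top at x, y = (19.5, 44) and (-19.5, -44) mm, clear of the spanner
- collar (a joint): angle of the flat aluminium collar on top of the mill about its vertical axis, rad: 0 = home, its two ears along the mill's y axis and against the stop posts (hard stop); grows counterclockwise seen from above, at most 1.3; starts between 0.6 and 1.2. It turns stiffly (0.3 N m) and stays where it is left
- hole_a (a point): centre of the upper mouth of one collar hole, 40 mm from the collar's axis (at the mill's +y when home). The collar is a disc 65 mm across, 16 mm thick, top face 134 mm above the table, with two opposite square ears (28 x 28 mm, centred 40 mm from the axis), each with a vertical through hole 13 mm wide
- hole_b (a point): the same for the opposite hole, 80 mm from hole_a. Either prong may go in either hole
- board: fixed wooden board 270 (its x) x 230 (its y) x 10 mm thick. Origin: centre of its underside on the table; top face 10 mm above the table
- spanner: loose dark steel pin spanner, 0.3 kg, 159 mm long, 34 mm high, lying on the board prongs down. Origin: midway between the prong tips, at their level; z up; the handle runs along -x, a bar 14 mm wide (y), z = 12 to 34 mm, to x = -150, with a stub foot at x = -143.5 reaching down to z = 0, so that it lies level. Centre of mass near x = -52
- prong_a (a point): tip of the prong at +y of the spanner (its lowest point). The two prongs are 9 mm in diameter, 12 mm long, round-ended, at y = +40 and -40 mm under a crossbar 100 x 18 mm, 14 mm thick, whose flat underside rests on the collar's top when the prongs are fully in
- prong_b (a point): tip of the prong at -y of the spanner (its lowest point)
- grip (a point): centre of the handle bar's good gripping place, 62 mm behind the prongs (-x), 26 mm above the prong tips; the bar is gripped across its 14 mm width (the spanner's y)
- bowl: bystander: white ceramic bowl, 150 mm across, 75 mm high; origin at the centre of its underside
- jar: bystander: glass jar with a brass lid, 90 mm across, 150 mm high; origin at the centre of its underside
- spatula: bystander: kitchen spatula lying on the table; origin near its middle, handle to its -x
- slab: bystander: dark chocolate slab 160 x 75 x 12 mm lying flat; origin at the centre of its underside
There are look-alikes about, which are no part of the job. There is more than one size of the spanner; the one meant has the size given above.

How it is judged (in metres and radians):
On the way, in this order (a step that is already met when the one before it is completed fails the run):
1. both prongs are down in the collar's holes, at least 7 mm deep, with the collar still unlocked (((horizontal distance between prong_a and hole_a below 0.005 m and z of prong_a in the frame of hole_a between -0.016 and -0.007 m and horizontal distance between prong_b and hole_b below 0.005 m and z of prong_b in the frame of hole_b between -0.016 and -0.007 m) or (horizontal distance between prong_a and hole_b below 0.005 m and z of prong_a in the frame of hole_b between -0.016 and -0.007 m and horizontal distance between prong_b and hole_a below 0.005 m and z of prong_b in the frame of hole_a between -0.016 and -0.007 m)) and value of joint collar above 0.3 rad), for 0.2 s.
2. the collar has been turned home (within 0.1 rad of its stop) with both prongs still in the holes (((horizontal distance between prong_a and hole_a below 0.005 m and z of prong_a in the frame of hole_a between -0.016 and -0.007 m and horizontal distance between prong_b and hole_b below 0.005 m and z of prong_b in the frame of hole_b between -0.016 and -0.007 m) or (horizontal distance between prong_a and hole_b below 0.005 m and z of prong_a in the frame of hole_b between -0.016 and -0.007 m and horizontal distance between prong_b and hole_a below 0.005 m and z of prong_b in the frame of hole_a between -0.016 and -0.007 m)) and value of joint collar below 0.1 rad), for 0.2 s.
At the end, for the whole second after the job is handed in: Collar within 0.1 rad of its stop; spanner released, at rest, level (under 0.1 rad) and prongs down on the board (tips within 4 mm of its face, gripping place within 100 mm of its centre along each side); bowl, jar, spatula and slab within 20 mm of their starts (value of joint collar below 0.1 rad and z of spanner in the frame of board between 0.006 and 0.014 m and angle between spanner's own z axis and vertical below 0.1 rad and x of grip in the frame of board between -0.1 and 0.1 m and y of grip in the frame of board between -0.1 and 0.1 m and linear speed of spanner below 0.02 m/s and distance of each of bowl, jar, spatula, slab from where it was at the start of the episode below 0.02 m); the robot touches nothing.
It fails at once if the gripper or arm pushes on the collar itself (over 5 N) (contact force between any of the fingers, the arm and collar above 5 N).
It fails at once if the bowl, jar, spatula or slab is moved more than 20 mm (distance of any of bowl, jar, spatula, slab from where it was at the start of the episode above 0.02 m).
It also fails if it takes over 58 s, if anything falls off the work surface, if the arm or the gripper's body presses on something with over 40 N, if the wrist force passes 120 N, or if a joint passes its speed limit or range.

### The arm

A 6-joint arm with a two-finger parallel gripper is mounted at the origin on the work surface. World frame = base frame: x ahead of the robot, y to its left, z up, the work surface at z = 0. Lengths are in mm, angles in rad, forces in N, time in s.
With the tool pointing down it reaches from about 350 to 875 mm from the base axis. Payload 15.5 kg.
Tool frame: the origin (TCP) lies midway between the tips of the shut fingers; the grasp point (between the pads) lies 19 mm behind it; x points along the fingers, y is the direction in which the jaws open and shut, and the axes are right-handed (so a half turn about x gives the same grasp; the last joint's range is limited). The gripper opens to 85 mm and grips with 20 to 120 N. Pads are 22 mm wide; open, the fingers measure 114 mm over their backs; the gripper's body (76 mm by 85 mm) begins 54 mm behind the grasp point. The pads swing forward as they close: fully open they stand 13 mm farther back than shut.
Start: joints at [-0.096, 0.494, 1.345, -0, 1.302, -0.096], TCP at [625.001, 0.003, 231.277] pointing down, gripper open.
Joint ranges: [-2.91, 2.91], [-0.82, 2.16], [0.22, 2.67], [-1.22, 4.37], [0.12, 2.79], [-3.08, 3.08]. Speed limits (rad/s): [1.89, 1.89, 2.57, 3.01, 3.01, 3.01].

### API

Orientations are given as a rotation vector (axis times angle).
In Python, from cell import read_state, camera, order gives the robot as it stands.
- The arm moves only by the tool step_arm, never from a script. Its arguments are lists of equal length, an entry for each row: "translation": the shift along the world's x, y, z in cm, a list of three; "rot": the turn, a rotation vector about the world's x, y, z in degrees, a list of three; "grip": the closure, from -1 (fully open) to 1 (shut), so that 0 is half open. In form: {"translation": [[x, y, z], ...], "rot": [[wx, wy, wz], ...], "grip": [grip, ...]}. A call has 1 to 8 rows; each row is the pose to reach, as a shift and turn from the pose measured when the call began; what a row does not reach only later rows make up. A row lasts 1/12 s, in which the tool goes at most 41.7 mm and 7.16 degrees, less where a joint would pass 70% of its speed; a pose out of reach is approached as far as the arm can. A call with a gripper value outside its range is refused whole. The fingers move at their own pace and stop on an object; the grip force is fixed at half the most. Time passes only in rows, so rows that repeat a pose let the fingers close. It gives the time, the measured TCP pose, the force and the opening at its end, in the units of the state.
- read_state(): the state, without advancing time (a new reading comes with each control period).
- camera(name): name is "scene" or "side" or "wrist"; returns a dict with "pixels" (400x640x3 uint8, red, green, blue), "vertical_fov" (degrees; the focal length in pixels is half the picture's height over the tangent of half this angle, whatever the lens; pixels are square), "cx", "cy" (the principal point, pixels), "dist_coeffs" ([k1, k2, p1, p2, k3] as OpenCV has them; the pictures are not rectified), "eye" and "rotation" of the camera in the world. Camera axes: x right, y down, z forward; pixel columns grow to the right and rows downward; lengths in mm; the calibration is good to about 2 mm. A picture is of the moment at which its call begins. There is no depth.
- order.finish_job(): hands the job in, once; it reports no verdict.
The state is a dict: "time_s": time; "joint_pos": joint angles; "qd": joint speeds; "tau": joint torques, N m; "tcp_pos": TCP position; "eef_rot": TCP orientation; "force": force on the tool from outside, world axes, zero at the start; "ft_torque": the same for the moment, N m; "opening": finger opening in mm.
Only numpy, scipy, OpenCV 4.12 (cv2) and the standard library are available. Lean on these libraries where they do the work, as an engineer would, in place of code of your own. Each camera call takes 0.05 s, during which the arm holds its last target.

## Working session

There is one attempt and no reset: what is moved stays moved. The work goes in short steps, Python scripts to look and compute and a tool call to move; the robot and the scene stay as the last step left them, time stands still between calls to the robot, and variables do not carry over. Pictures are saved under pics/ and viewed, and the job is handed in when it is done.

Besides the shell and the picture viewer there is one more tool, called after ">>>" by a JSON object that holds its "fn" and its "kwargs". step_arm: Moves the arm, as the interface text tells. Its arguments: {"type":"object","properties":{"translation":{"type":"array"},"rot":{"type":"array"},"grip":{"type":"array"}},"required":["translation","rot","grip"]}

```bash
mkdir -p pics; ls; python3 - <<'E'
from cell import read_state,camera
import cv2,json,numpy as np
s=read_state();print(s)
for n in("scene","side","wrist"):
    c=camera(n);cv2.imwrite(f"pics/{n}0.png",c["pixels"][:,:,::-1])
    print(n,{k:(v if not hasattr(v,'tolist') else v.tolist()) for k,v in c.items() if k!="pixels"})
E
```

```text
pics
{'time_s': 0.0, 'joint_pos': array([-9.54755242e-02,  4.94145386e-01,  1.34611342e+00,  2.75244902e-05,
        1.30249886e+00, -9.55173567e-02]), 'qd': array([-1.46799254e-03,  1.66543849e-04,  1.99628901e-03, -1.11139854e-03,
        1.14428272e-03,  3.54275630e-05]), 'tau': array([-2.68344644e-03, -8.82162237e+01, -3.83866239e+01, -4.40739132e-04,
        1.02696815e-02,  1.38197843e-04]), 'tcp_pos': array([6.24652047e+02, 6.07599076e-02, 2.30729757e+02]), 'eef_rot': array([ 1.20872808,  1.21016927, -1.20996123]), 'force': array([ 0.70817853, -0.06019386, -0.0964068 ]), 'ft_torque': array([-0.04562945, -0.01659482,  0.00858893]), 'opening': 85.28928984302249}
scene {'vertical_fov': 51.2766136871021, 'cx': 327.1148265351251, 'cy': 206.0949298029076, 'dist_coeffs': [0.017450911286291563, 0.0, 0.0, 0.0, 0.0], 'eye': [1292.4824721706389, -535.8527584781509, 971.9197808557628], 'rotation': [-2.0436292537530467, -1.151392061701144, 0.5166651587557719]}
side {'vertical_fov': 52.98989028347243, 'cx': 318.1803206655628, 'cy': 203.48691228440643, 'dist_coeffs': [-0.09174844010914435, 0.0, 0.0, 0.0, 0.0], 'eye': [382.6062832393267, 753.7824189050979, 971.7260785475765], 'rotation': [-0.14878885731433944, 2.910182143958228, -1.121025092786617]}
wrist {'vertical_fov': 70.94791117382138, 'cx': 316.37834329061684, 'cy': 197.66722922563198, 'dist_coeffs': [-0.03956021457723809, 0.0, 0.0, 0.0, 0.0], 'eye': [623.9316710719506, 79.21287023758984, 374.1668155992737], 'rotation': [2.8273102102097543, 0.00010872229096929165, -0.0005495951742831843]}
```

View pics/scene0.png

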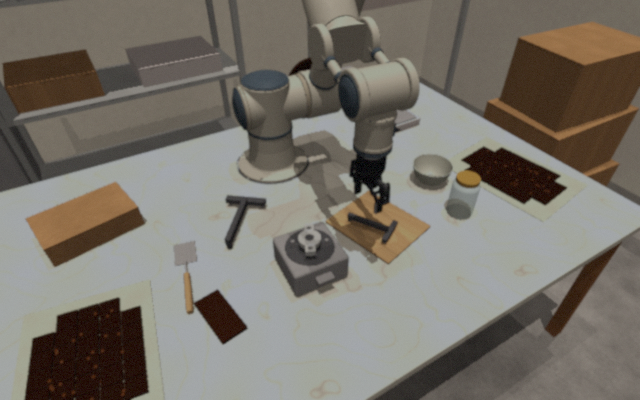

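View pics/side0.png

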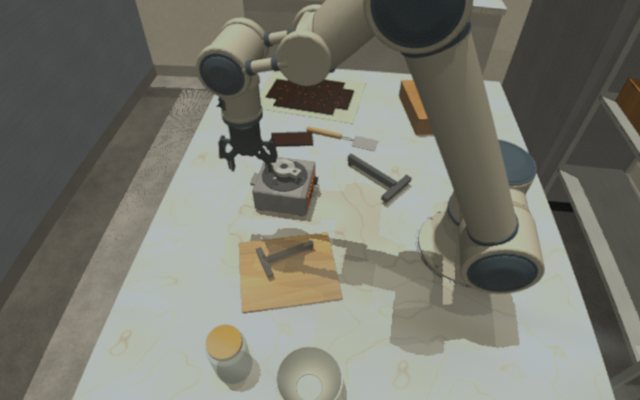

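View pics/wrist0.png

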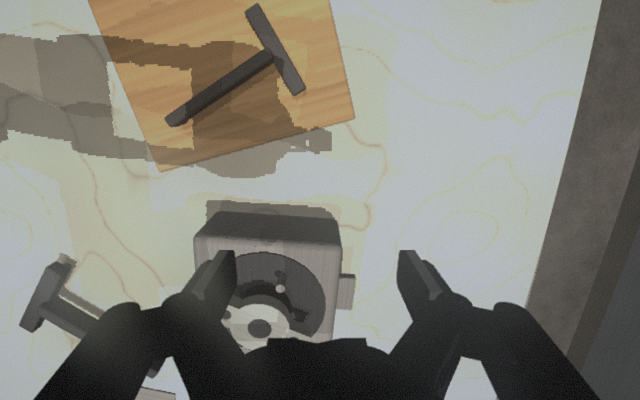

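```bash
cat > h.py <<'E'
import numpy as np,cv2
from scipy.spatial.transform import Rotation as R
from cell import read_state,camera
def K(c):
    h=c["pixels"].shape[0]; f=h/2/np.tan(np.radians(c["vertical_fov"])/2)
    return np.array([[f,0,c["cx"]],[0,f,c["cy"]],[0,0,1.]])
def RM(c): 
    r=np.array(c["rotation"],float); return r if r.shape==(3,3) else R.from_rotvec(r).as_matrix()
def back(c,px,z):
    u=cv2.undistortPoints(np.array(px,float).reshape(-1,1,2),K(c),np.array(c["dist_coeffs"])).reshape(-1,2)
    d=np.c_[u,np.ones(len(u))]@RM(c).T; e=np.array(c["eye"])
    return e+d*((np.broadcast_to(z,len(u))-e[2])/d[:,2])[:,None]
def proj(c,P):
    M=RM(c); rv=cv2.Rodrigues(M.T)[0]
    return cv2.projectPoints(np.array(P,float).reshape(-1,1,3),rv,-M.T@np.array(c["eye"]),K(c),np.array(c["dist_coeffs"]))[0].reshape(-1,2)
def crop(c,x0,y0,x1,y1,s,fn):
    im=c["pixels"][y0:y1,x0:x1,::-1]; cv2.imwrite(fn,cv2.resize(im,None,fx=s,fy=s,interpolation=cv2.INTER_CUBIC))
E
python3 - <<'E'
from h import *
import pickle
cs={n:camera(n) for n in("scene","side","wrist")};pickle.dump(cs,open("c0.pkl","wb"))
crop(cs["wrist"],80,0,360,200,2.8,"pics/w1.png")
crop(cs["wrist"],180,190,360,345,4,"pics/w2.png")
crop(cs["side"],230,140,420,320,4,"pics/s1.png")
crop(cs["scene"],210,180,440,310,3.4,"pics/sc1.png")
E
```

```text
(no output)
```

View pics/w1.png

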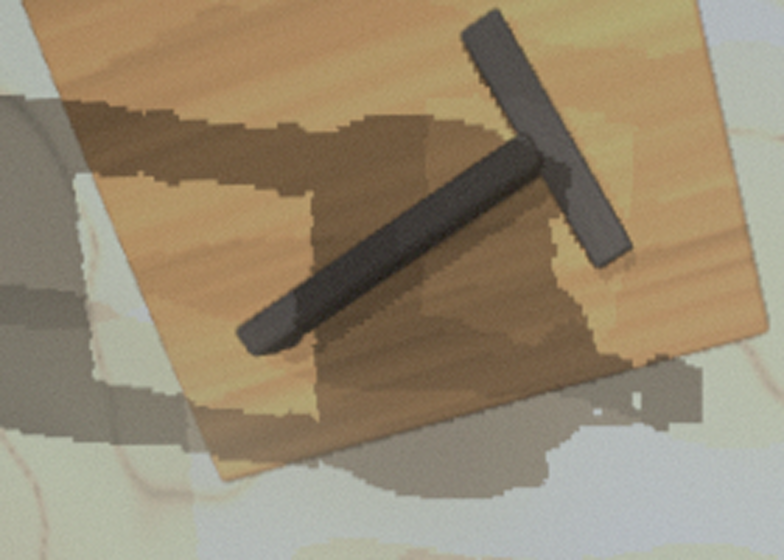

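View pics/w2.png

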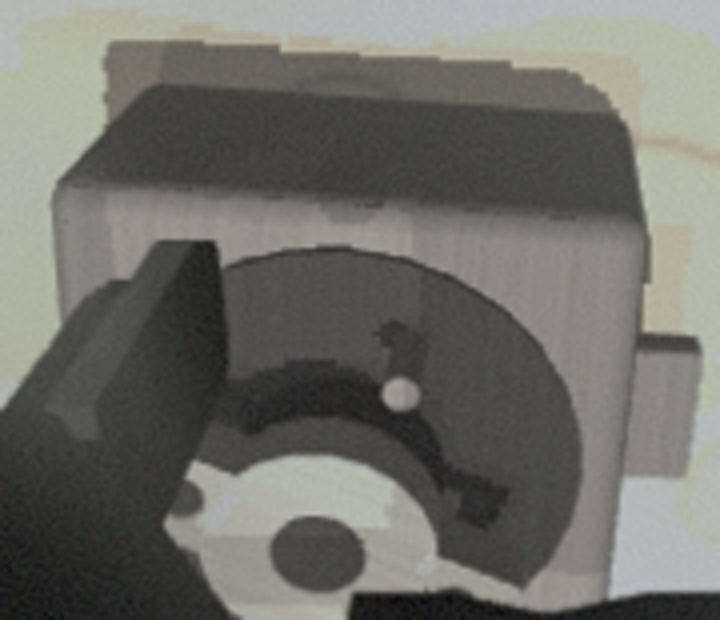

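View pics/s1.png

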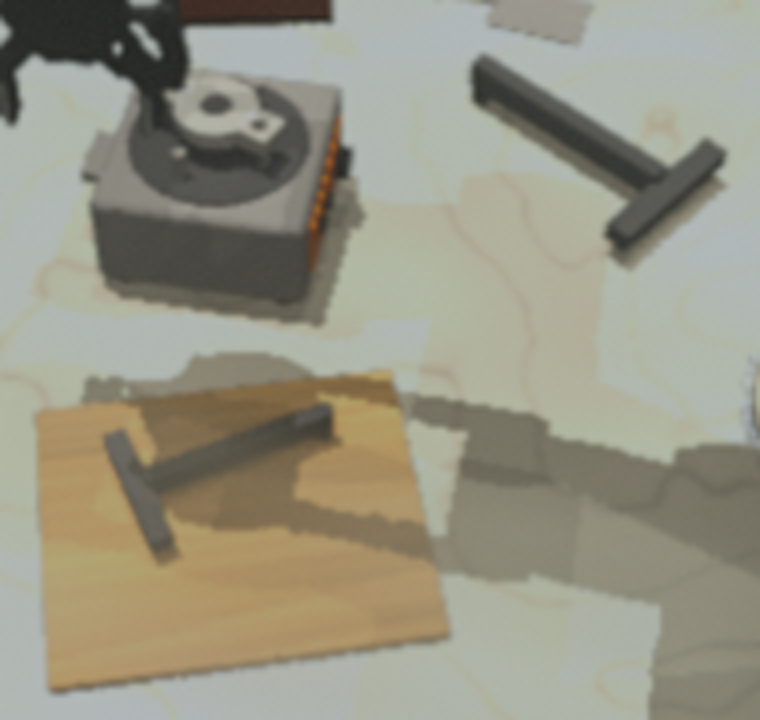

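View pics/sc1.png

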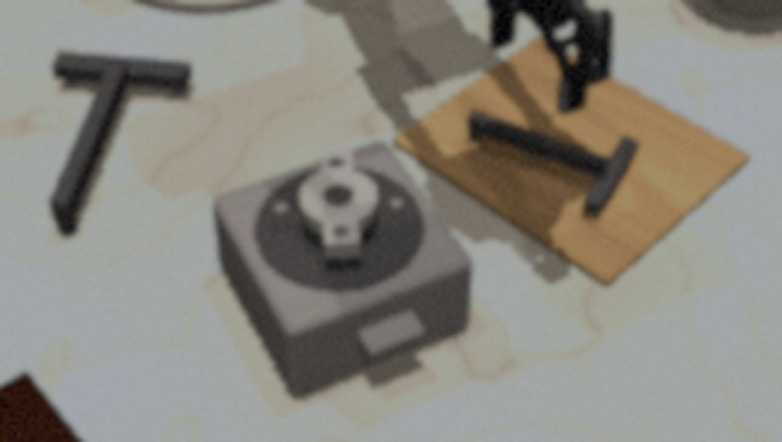

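```bash
python3 - <<'E'
from h import *
import pickle
cs=pickle.load(open("c0.pkl","rb"));np.set_printoptions(precision=1,suppress=True)
w=lambda p:np.array(p)/2.8+[80,0]
cb=back(cs["wrist"],w([(498,9),(461,33),(598,268),(632,245)]),36)
print("crossbar",cb, "len",np.linalg.norm(cb[0]-cb[3]),np.linalg.norm(cb[1]-cb[2]),"ctr",cb.mean(0))
t=back(cs["wrist"],w([(237,333),(262,355)]),44);print("tail",t,t.mean(0),np.linalg.norm(t.mean(0)[:2]-cb.mean(0)[:2]))
b=back(cs["wrist"],w([(768,330),(222,480)]),10);print("board",b,np.linalg.norm(b[0]-b[1]))
sd=lambda p:np.array(p)/4+[230,140]
b=back(cs["side"],sd([(37,410),(392,373),(449,634),(50,690)]),10);print("board side",b,b.mean(0),np.linalg.norm(b[0]-b[1]),np.linalg.norm(b[1]-b[2]))
cb=back(cs["side"],sd([(105,434),(124,428),(174,545),(153,555)]),36);print("cb side",cb,cb.mean(0))
t=back(cs["side"],sd([(328,405)]),44);print("tail side",t)
sc=lambda p:np.array(p)/3.4+[210,180]
h=back(cs["scene"],sc([(338,195),(342,232),(337,160)]),134);print("collar scene",h,np.linalg.norm(h[1]-h[2]))
p=back(cs["scene"],sc([(281,207),(397,203)]),122);print("posts",p,p.mean(0),np.linalg.norm(p[0]-p[1]))
h=back(cs["side"],sd([(215,103),(262,124)]),134);print("collar side",h)
m=lambda p:np.array(p)/4+[180,190]
h=back(cs["wrist"],m([(318,553),(186,497)]),134);print("collar wrist",h)
print("post wrist",back(cs["wrist"],m([(401,394)]),122))
E
```

```text
crossbar [[562.4 184.6  36. ]
 [547.9 176.6  36. ]
 [598.1  91.4  36. ]
 [612.  100.2  36. ]] len 97.89865020145325 98.93730848807814 ctr [580.1 138.2  36. ]
tail [[449.5  67.   44. ]
 [458.7  58.1  44. ]] [454.1  62.6  44. ] 146.94608158342456
board [[671.6  66.   10. ]
 [413.3  -2.2  10. ]] 267.2178829595931
board side [[668.5  68.8  10. ]
 [409.2   5.2  10. ]
 [353.5 221.5  10. ]
 [609.8 290.4  10. ]] [510.3 146.5  10. ] 267.00748667439694 223.30506600533735
cb side [[607.7 102.7  36. ]
 [595.2  96.   36. ]
 [543.3 188.2  36. ]
 [556.1 197.5  36. ]] [575.6 146.1  36. ]
tail side [[451.7  65.6  44. ]]
collar scene [[ 564.5 -146.1  134. ]
 [ 602.4 -163.9  134. ]
 [ 527.8 -126.3  134. ]] 83.49012050816984
posts [[ 541.7 -188.   122. ]
 [ 587.6 -103.   122. ]] [ 564.7 -145.5  122. ] 96.55874726847743
collar side [[ 561.9 -144.7  134. ]
 [ 522.8 -125.5  134. ]]
collar wrist [[ 562.9 -146.5  134. ]
 [ 529.2 -128.3  134. ]]
post wrist [[ 585.7 -104.4  122. ]]
```

Candidates: A is the spanner on the board (wrist px 238,70; crossbar about 98 mm, length about 156 mm, which matches). B is a larger one lying on the table (side px 365,178), a look-alike. I choose A and move above it for a closer look.

>>> {"fn": "step_arm", "kwargs": {"translation": [[-1.5,1.5,-0.5],[-3,3,-1.5],[-4.5,4.5,-2.5],[-6,6,-3.5],[-7.5,7.5,-4.5],[-9,9,-5.5],[-9.8,10.6,-6],[-9.8,10.6,-6]], "rot": [[0,0,-7],[0,0,-14],[0,0,-21],[0,0,-28],[0,0,-35],[0,0,-42],[0,0,-49],[0,0,-56]], "grip": [-1,-1,-1,-1,-1,-1,-1,-1]}}

```text
time_s: 0.97
tcp_pos: [524.4, 108.1, 170.0]
eef_rot: [1.884, 0.574, -1.89]
force: [0.3, -0.5, 0.8]
opening: 85.0
```

```bash
python3 - <<'E'
from h import *
import pickle
s=read_state();print(s["time_s"],s["tcp_pos"],R.from_rotvec(s["eef_rot"]).as_matrix().round(3))
cs={n:camera(n) for n in("scene","side","wrist")};pickle.dump(cs,open("c1.pkl","wb"))
cv2.imwrite("pics/w3.png",cs["wrist"]["pixels"][:,:,::-1])
crop(cs["side"],230,140,420,320,4,"pics/s3.png")
crop(cs["scene"],260,210,370,300,7,"pics/sc3.png")
E
```

```text
0.9667 [524.35334829 108.08435199 170.00217195] [[-0.003  0.555 -0.832]
 [ 0.001 -0.832 -0.555]
 [-1.    -0.002  0.002]]
```

View pics/w3.png

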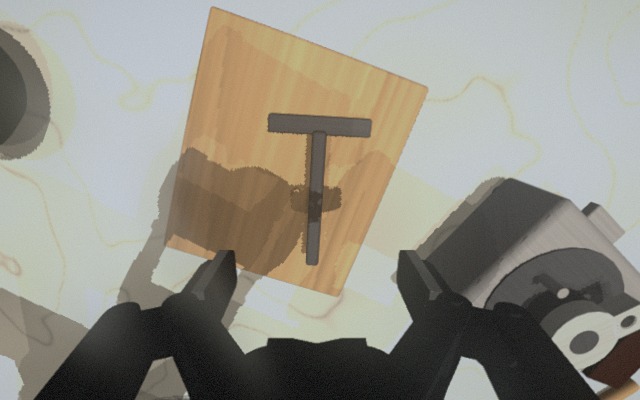

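View pics/s3.png

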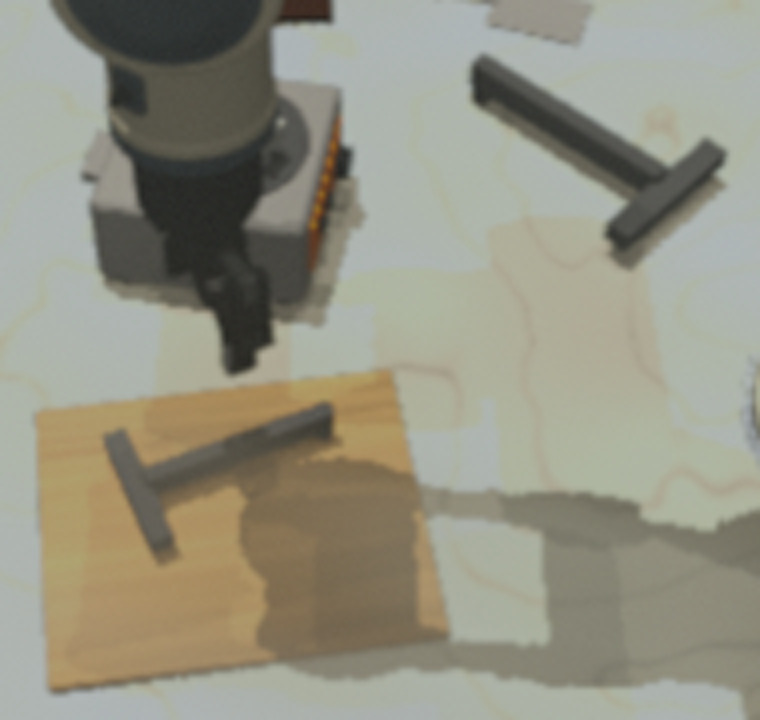

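View pics/sc3.png

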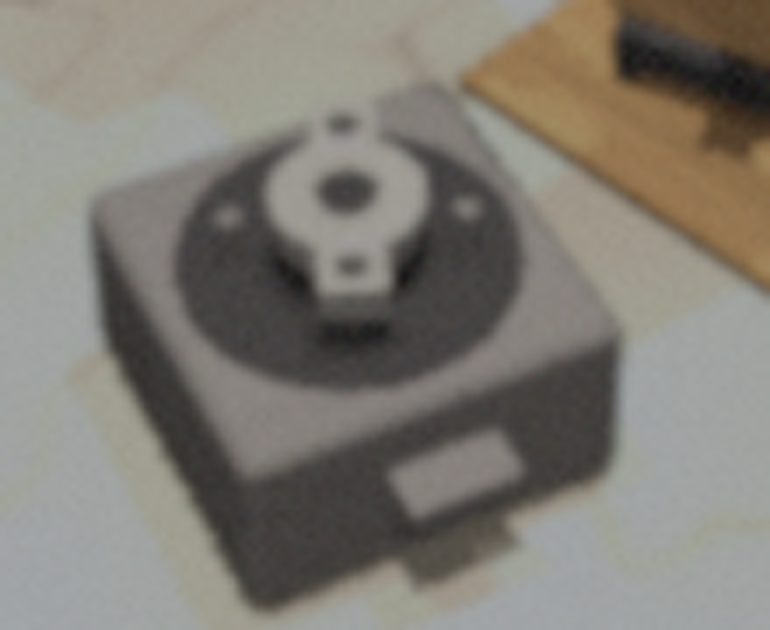

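```bash
python3 - <<'E'
from h import *
import pickle
cs=pickle.load(open("c1.pkl","rb"))
crop(cs["wrist"],255,100,385,275,4.5,"pics/w4.png")
crop(cs["wrist"],480,230,640,390,4,"pics/w5.png")
E
```

```text
(no output)
```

View pics/w4.png

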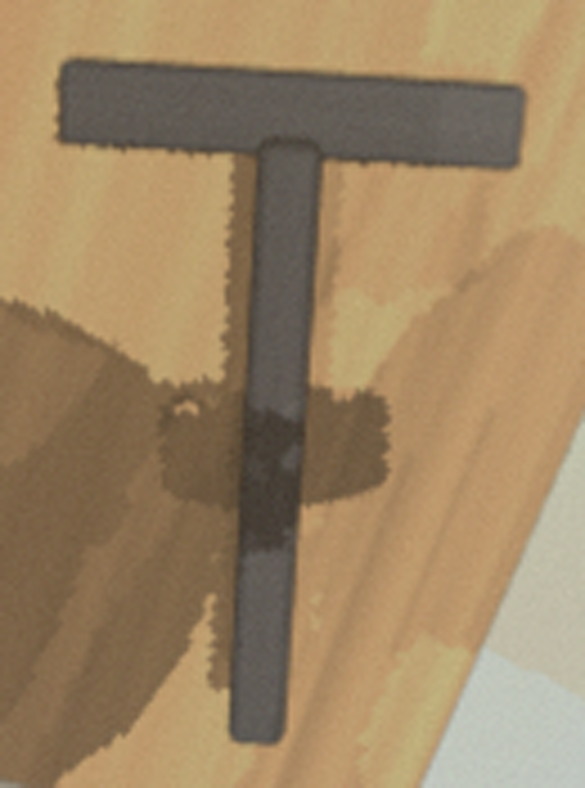

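View pics/w5.png

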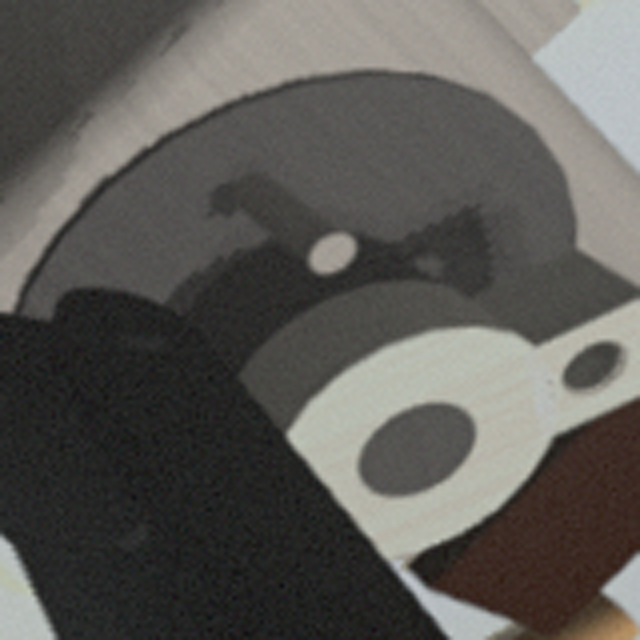

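```bash
python3 - <<'E'
from h import *
import pickle
cs=pickle.load(open("c1.pkl","rb"));np.set_printoptions(precision=1,suppress=True)
w=lambda p:np.array(p)/4.5+[255,100]
cb=back(cs["wrist"],w([(62,62),(525,87),(519,168),(60,143)]),36)
print("crossbar",cb, "len",np.linalg.norm(cb[0]-cb[1]),np.linalg.norm(cb[3]-cb[2]),np.linalg.norm(cb[0]-cb[3]),"ctr",cb.mean(0))
v=cb[1]-cb[0];print(np.degrees(np.arctan2(v[1],v[0]))+90)
t=back(cs["wrist"],w([(231,740),(283,740)]),44).mean(0);f=back(cs["wrist"],w([(260,145),(321,148)]),44).mean(0);v=f-t
print("tail",t,f,np.linalg.norm(v),np.degrees(np.arctan2(v[1],v[0])))
v=cb.mean(0)-t;print(np.linalg.norm(v[:2]),np.degrees(np.arctan2(v[1],v[0])))
u=v[:2]/np.linalg.norm(v[:2]);print("grip",cb.mean(0)[:2]-62*u, t[:2]+88*u)
m=lambda p:np.array(p)/4+[480,230]
h=back(cs["wrist"],m([(417,449),(595,366)]),134);print("collar wrist",h,np.linalg.norm(h[0]-h[1]))
print("post wrist",back(cs["wrist"],m([(333,253)]),122))
sc=lambda p:np.array(p)/7+[260,210]
h=back(cs["scene"],sc([(347,191),(352,264),(343,124)]),134);v=h[2]-h[1];print("collar scene",h,np.linalg.norm(v),np.degrees(np.arctan2(v[1],v[0])))
p=back(cs["scene"],sc([(229,217),(468,209)]),122);v=p[1]-p[0];print("posts",p,p.mean(0),np.linalg.norm(p[0]-p[1]),np.degrees(np.arctan2(v[1],v[0]))-66.1)
E
```

```text
crossbar [[561.  184.9  36. ]
 [611.7 100.3  36. ]
 [597.3  91.   36. ]
 [546.3 176.5  36. ]] len 98.66200381390702 99.59410421432095 16.91340898155477 ctr [579.1 138.2  36. ]
30.926072665504527
tail [451.8  62.5  44. ] [573.9 135.2  44. ] 142.07902190518283 30.79220589203721
148.04712032614378 30.753191126112082
grip [525.8 106.5] [527.5 107.5]
collar wrist [[ 563.  -147.7  134. ]
 [ 599.3 -165.2  134. ]] 40.322042901386276
post wrist [[ 585.6 -105.1  122. ]]
collar scene [[ 564.5 -145.6  134. ]
 [ 600.3 -163.6  134. ]
 [ 530.  -128.   134. ]] 78.79927141447733 153.10599768710443
posts [[ 542.3 -188.   122. ]
 [ 588.2 -103.   122. ]] [ 565.2 -145.5  122. ] 96.5956098401778 -4.5056292606561
```

>>> {"fn": "step_arm", "kwargs": {"translation": [[0.1,-0.1,-3],[0.2,-0.1,-6],[0.23,-0.1,-9],[0.23,-0.1,-12],[0.23,-0.1,-14],[0.23,-0.1,-15],[0.23,-0.1,-15],[0.23,-0.1,-15]], "rot": [[0,0,-2],[0,0,-3],[0,0,-3],[0,0,-3],[0,0,-3],[0,0,-3],[0,0,-3],[0,0,-3]], "grip": [-1,-1,-1,-1,-1,-1,-1,-1]}}

```text
time_s: 1.78
tcp_pos: [529.8, 104.9, 21.6]
eef_rot: [1.913, 0.536, -1.913]
force: [-0.4, -0.3, 0.5]
opening: 85.7
```

```bash
python3 - <<'E'
from h import *
s=read_state();print(s["time_s"],s["tcp_pos"],s["force"]);M=R.from_rotvec(s["eef_rot"]).as_matrix();print(np.degrees(np.arctan2(-M[1,2],-M[0,2])))
c=camera("wrist");cv2.imwrite("pics/w6.png",c["pixels"][:,:,::-1])
c=camera("side");crop(c,230,140,420,320,4,"pics/s6.png")
E
```

```text
1.7833 [529.79275059 104.86787226  21.5835111 ] [-0.44354327 -0.27029421  0.53351761]
31.302090647688328
```

View pics/w6.png

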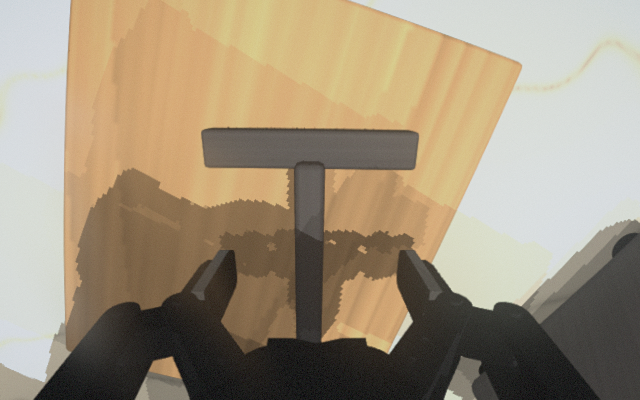

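>>> {"fn": "step_arm", "kwargs": {"translation": [[-0.28,0.2,-0.15],[-0.28,0.2,-0.15],[-0.28,0.2,-0.15]], "rot": [[0,0,-0.5],[0,0,-0.5],[0,0,-0.5]], "grip": [-1,-1,-1]}}

```text
time_s: 2.13
tcp_pos: [527.7, 107.2, 21.7]
eef_rot: [1.921, 0.528, -1.915]
force: [-0.3, 0.3, 0.5]
opening: 85.3
```

>>> {"fn": "step_arm", "kwargs": {"translation": [[0,0,0],[0,0,0],[0,0,0],[0,0,0],[0,0,0],[0,0,0],[0,0,0],[0,0,0]], "rot": [[0,0,0],[0,0,0],[0,0,0],[0,0,0],[0,0,0],[0,0,0],[0,0,0],[0,0,0]], "grip": [1,1,1,1,1,1,1,1]}}

```text
time_s: 2.8
tcp_pos: [527.8, 107.1, 21.9]
eef_rot: [1.922, 0.528, -1.915]
force: [-0.6, -2.5, 3.9]
opening: 12.8
```

>>> {"fn": "step_arm", "kwargs": {"translation": [[0,0,1],[0,0,3],[0,0,6],[0,0,9],[0,0,12],[0,0,15],[0,0,16.5],[0,0,16.5]], "rot": [[0,0,0],[0,0,0],[0,0,0],[0,0,0],[0,0,0],[0,0,0],[0,0,0],[0,0,0]], "grip": [1,1,1,1,1,1,1,1]}}

```text
time_s: 3.47
tcp_pos: [529.2, 107.4, 190.7]
eef_rot: [1.927, 0.527, -1.909]
force: [0.5, -0.8, -3.0]
opening: 13.0
```

```bash
python3 - <<'E'
from h import *
s=read_state();print(s["time_s"],s["tcp_pos"],s["force"]);M=R.from_rotvec(s["eef_rot"]).as_matrix();print(np.degrees(np.arctan2(-M[1,2],-M[0,2])))
c=camera("wrist");cv2.imwrite("pics/w7.png",c["pixels"][:,:,::-1])
E
```

```text
3.4667 [529.23452337 107.36651195 190.74922762] [ 0.49959058 -0.77279403 -3.01050075]
30.792580947627602
```

View pics/w7.png

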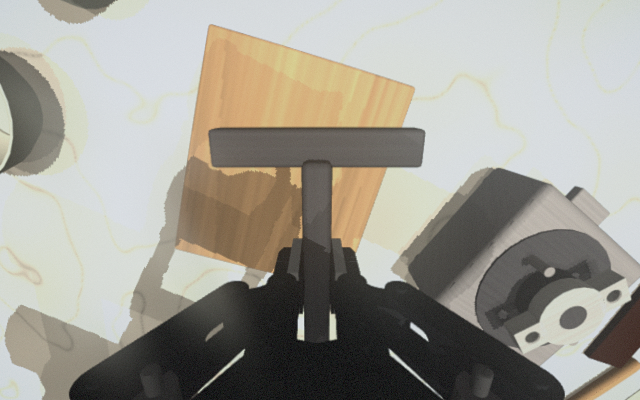

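```bash
python3 - <<'E'
from h import *
import pickle
c=camera("wrist");pickle.dump((c,read_state()),open("c2.pkl","wb"))
print(read_state()["tcp_pos"])
crop(c,195,115,440,180,3.2,"pics/w8.png")
crop(c,470,220,640,365,4.5,"pics/w9.png")
E
```

```text
[527.57564941 107.14072439 187.10568006]
```

View pics/w8.png

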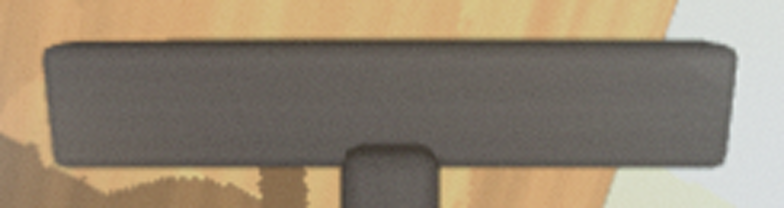

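View pics/w9.png

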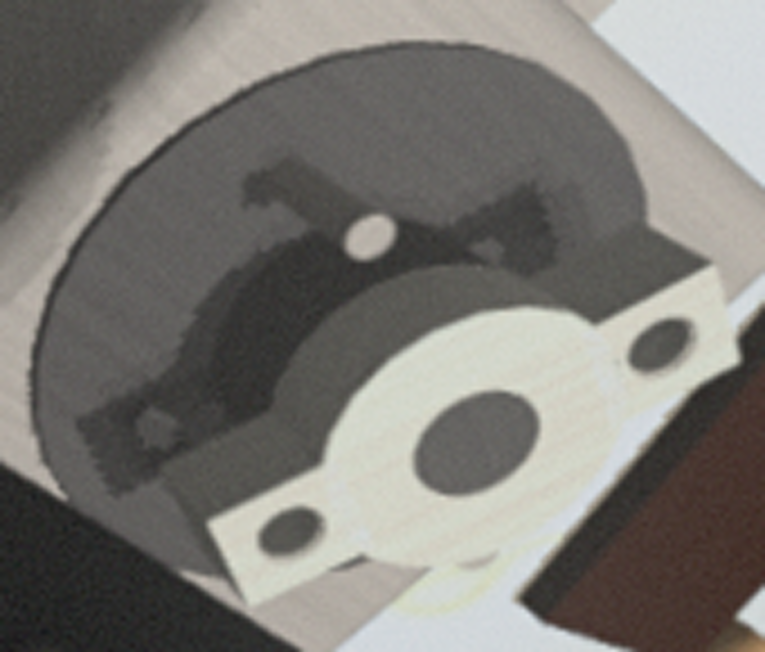

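```bash
python3 - <<'E'
from h import *
import pickle
c,s=pickle.load(open("c2.pkl","rb"));np.set_printoptions(precision=1,suppress=True)
s=s;M=R.from_rotvec(s["eef_rot"]).as_matrix();tcp=np.array(s["tcp_pos"])
w=lambda p:np.array(p)/3.2+[195,115]
cb=back(c,w([(46,46),(737,47),(724,166),(59,165)]),tcp[2]+14.1)
print(cb,np.linalg.norm(cb[0]-cb[1]),np.linalg.norm(cb[3]-cb[2]),np.linalg.norm(cb[0]-cb[3]))
print("tool-frame (x fingers,y jaw,z) :",(cb-tcp)@M,((cb-tcp)@M).mean(0))
v=cb[1]+cb[2]-cb[0]-cb[3];print("spanner dir",np.degrees(np.arctan2(v[1],v[0]))+90,"tool",np.degrees(np.arctan2(-M[1,2],-M[0,2])), "tilt",M[:,0])
m=lambda p:np.array(p)/4.5+[470,220]
h=back(c,m([(477,443),(662,346),(291,531)]),134);v=h[2]-h[1];print("collar",h,(h[1]+h[2])/2,np.linalg.norm(v),np.degrees(np.arctan2(v[1],v[0])))
print("post",back(c,m([(371,237)]),122))
E
```

```text
[[562.2 184.9 201.2]
 [612.8  99.7 201.2]
 [597.9  90.8 201.2]
 [547.3 176.  201.2]] 99.14904848808611 99.10634296612079 17.3130788202449
tool-frame (x fingers,y jaw,z) : [[-13.9 -49.1 -69.6]
 [-13.8  50.1 -69.4]
 [-13.8  50.1 -52.1]
 [-14.  -49.  -52.3]] [-13.9   0.5 -60.8]
spanner dir 30.684235682261033 tool 30.78777453219919 tilt [ 0.  0. -1.]
collar [[ 562.4 -147.4  134. ]
 [ 598.4 -164.7  134. ]
 [ 526.9 -128.5  134. ]] [ 562.7 -146.6  134. ] 80.10445685817984 153.08865287031122
post [[ 585.  -104.8  122. ]]
```

>>> {"fn": "step_arm", "kwargs": {"translation": [[0.1,-2,0],[0.2,-6,0],[0.3,-10,0],[0.4,-14,0],[0.5,-18,0],[0.6,-22,0],[0.7,-26,0],[0.76,-29,0]], "rot": [[0,0,4],[0,0,8],[0,0,12],[0,0,16],[0,0,20],[0,0,24],[0,0,28],[0,0,32.3]], "grip": [1,1,1,1,1,1,1,1]}}

```text
time_s: 4.23
tcp_pos: [534.1, -185.6, 185.4]
eef_rot: [1.547, 0.953, -1.543]
force: [0.6, -0.6, -2.5]
opening: 12.7
```

>>> {"fn": "step_arm", "kwargs": {"translation": [[0,0,0],[0,0,0],[0,0,0]], "rot": [[0,0,0],[0,0,0],[0,0,0]], "grip": [1,1,1]}}

```text
time_s: 4.48
tcp_pos: [533.2, -184.9, 184.0]
eef_rot: [1.548, 0.955, -1.546]
force: [0.2, 0.8, -3.3]
opening: 12.7
```

```bash
cat > st.py <<'E'
from h import *
s=read_state();M=R.from_rotvec(s["eef_rot"]).as_matrix()
print(s["time_s"],np.round(s["tcp_pos"],1),np.round(s["force"],1),"dir",np.degrees(np.arctan2(-M[1,2],-M[0,2])).round(2),"tilt",M[:2,0].round(4),"open",round(s["opening"],1))
E
python3 - <<'E'
from st import *
import pickle
c=camera("wrist");pickle.dump((c,read_state()),open("c3.pkl","wb"));cv2.imwrite("pics/w10.png",c["pixels"][:,:,::-1])
c=camera("side");crop(c,230,100,390,240,4.5,"pics/s10.png")
c=camera("scene");crop(c,250,180,370,300,5,"pics/sc10.png")
E
```

```text
4.4833 [ 533.2 -184.9  184. ] [ 0.2  0.8 -3.3] dir 63.13 tilt [-0.0019  0.0048] open 12.7
```

View pics/w10.png

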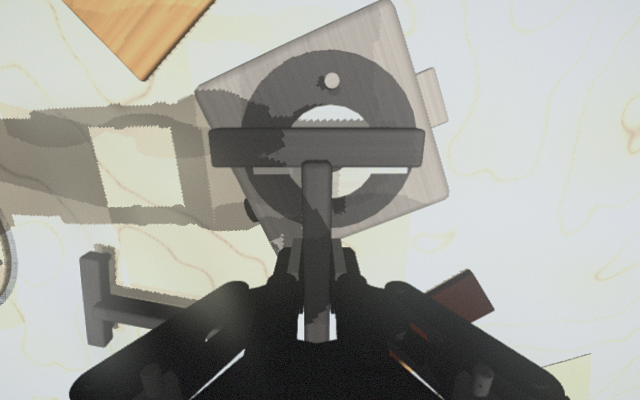

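View pics/sc10.png

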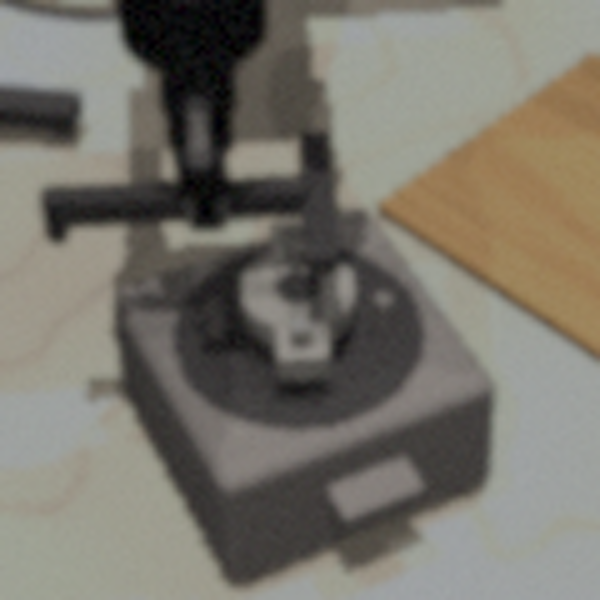

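```bash
python3 - <<'E'
from h import *
import pickle
c,s=pickle.load(open("c3.pkl","rb"));np.set_printoptions(precision=1,suppress=True)
crop(c,190,40,450,235,3,"pics/w11.png")
print(proj(c,[(563,-146.7,134),(563+40*np.cos(2.672),-146.7+40*np.sin(2.672),134),(563-40*np.cos(2.672),-146.7-40*np.sin(2.672),134)]))
E
```

```text
[[331.1 154.3]
 [273.3 154.3]
 [388.8 154.5]]
```

View pics/w11.png

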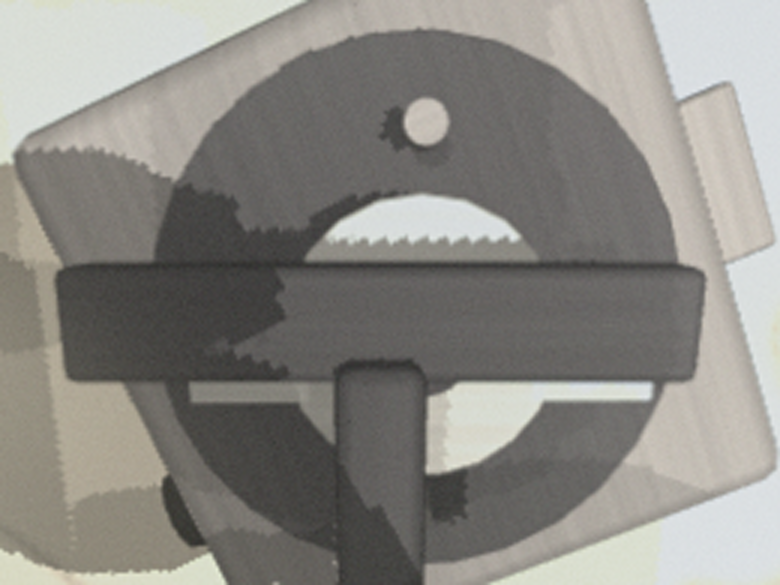

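```bash
python3 - <<'E'
from h import *
import pickle
c,s=pickle.load(open("c3.pkl","rb"));np.set_printoptions(precision=1,suppress=True)
a=np.radians(63.1);u=np.array([np.cos(a),np.sin(a)]);n=np.array([-u[1],u[0]]);C=np.array([563,-146.7])
f=lambda x,y:(*(C+x*u+y*n),134.)
p=proj(c,[f(32.5,0),f(-32.5,0),f(-14,54),f(-14,-54)]);print((p-[190,40])*3)
print("meas (424,194) (424?,474) (190,402) (653,402)")
E
```

```text
[[425.6 195.4]
 [421.1 477.1]
 [193.4 402.2]
 [650.9 403. ]]
meas (424,194) (424?,474) (190,402) (653,402)
```

>>> {"fn": "step_arm", "kwargs": {"translation": [[0.1,-0.8,-0.5],[0.2,-1.59,-1.5],[0.2,-1.59,-2.5],[0.2,-1.59,-3.2],[0.2,-1.59,-3.2],[0.2,-1.59,-3.2]], "rot": [[0,0,0],[0,0,0],[0,0,0],[0,0,0],[0,0,0],[0,0,0]], "grip": [1,1,1,1,1,1]}}

```text
time_s: 5.13
tcp_pos: [535.5, -199.8, 152.2]
eef_rot: [1.546, 0.956, -1.544]
force: [0.9, 0.1, -2.7]
opening: 12.4
```

```bash
python3 - <<'E'
from st import *
import pickle
c=camera("wrist");pickle.dump((c,read_state()),open("c4.pkl","wb"));crop(c,180,80,450,260,3,"pics/w12.png")
c=camera("side");crop(c,240,120,340,220,6,"pics/s12.png")
c=camera("scene");crop(c,260,200,360,300,6,"pics/sc12.png")
E
```

```text
5.1333 [ 535.5 -199.8  152.2] [ 0.9  0.1 -2.7] dir 63.26 tilt [-0.0017  0.0047] open 12.4
```

View pics/w12.png

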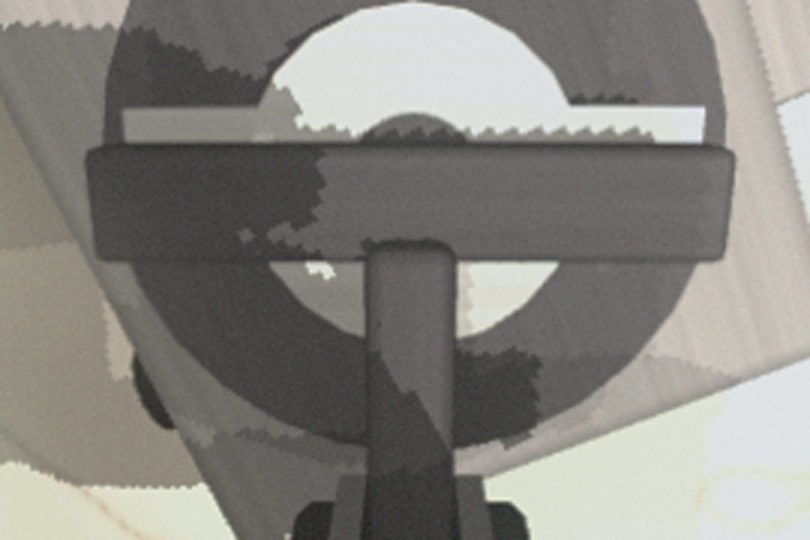

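View pics/sc12.png

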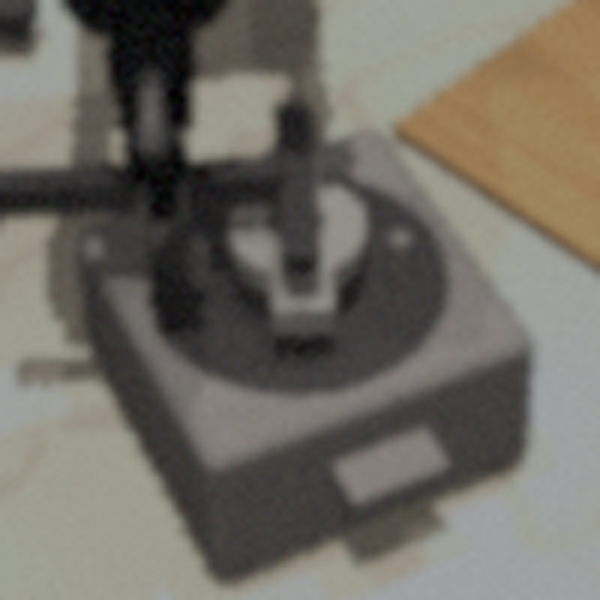

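View pics/s12.png

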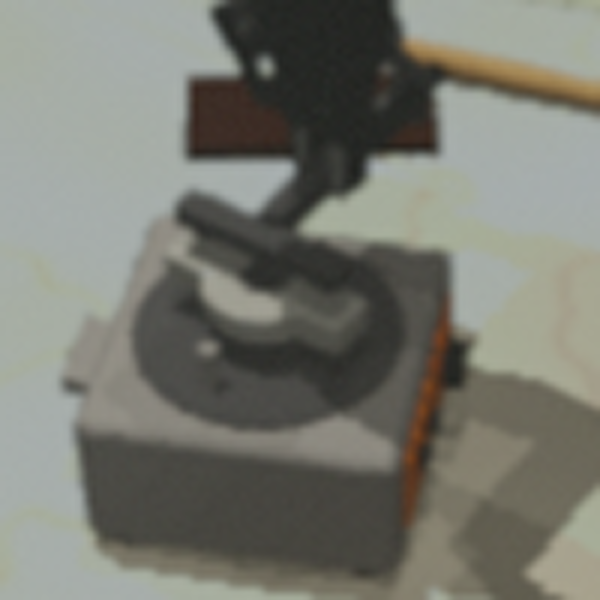

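```bash
python3 - <<'E'
from h import *
import pickle
c,s=pickle.load(open("c4.pkl","rb"));np.set_printoptions(precision=1,suppress=True)
w=lambda p:np.array(p)/3+[180,80]
cb=back(c,w([(87,150),(735,150),(723,261),(97,261)]),s["tcp_pos"][2]+14.1);print(cb.mean(0))
v=cb[1]+cb[2]-cb[0]-cb[3];a=np.arctan2(v[1],v[0])+np.pi/2;print("spanner dir",np.degrees(a))
e=back(c,w([(123,108),(704,106)]),134);v=e[1]-e[0];b=np.arctan2(v[1],v[0])+np.pi/2
C=e.mean(0)[:2]-14*np.array([np.cos(b),np.sin(b)]);print("ears",np.linalg.norm(v),"dir",np.degrees(b),"C",C)
a=np.radians(63.1);u=np.array([np.cos(a),np.sin(a)])
d=back(c,w([(414,2)]),134)[0][:2]-32.5*u;print("C from disc front",d)
# prong positions vs estimate
print("err spanner-collar",cb.mean(0)[:2]-C)
E
```

```text
[ 562.2 -145.6  166.9]
spanner dir 63.28565366199497
ears 108.08293764292979 dir 63.46224524549271 C [ 562.7 -145.9]
C from disc front [ 562.4 -146.3]
err spanner-collar [-0.4  0.3]
```

>>> {"fn": "step_arm", "kwargs": {"translation": [[0.03,-0.04,-0.4],[0.03,-0.04,-0.8],[0.03,-0.04,-1.1],[0.03,-0.04,-1.4],[0.03,-0.04,-1.6],[0.03,-0.04,-1.75],[0.03,-0.04,-1.75]], "rot": [[0,0,0],[0,0,0],[0,0,0],[0,0,0],[0,0,0],[0,0,0],[0,0,0]], "grip": [1,1,1,1,1,1,1]}}

```text
time_s: 5.87
tcp_pos: [536.2, -200.4, 135.5]
eef_rot: [1.547, 0.955, -1.543]
force: [-0.5, 0.0, -2.5]
opening: 12.4
```

```bash
python3 st.py
```

```text
5.8667 [ 536.2 -200.4  135.5] [-0.5  0.  -2.5] dir 63.27 tilt [-0.0003  0.0039] open 12.4
```

>>> {"fn": "step_arm", "kwargs": {"translation": [[0,0,-0.1],[0,0,-0.15],[0,0,-0.15],[0,0,-0.15]], "rot": [[0,0,0],[0,0,0],[0,0,0],[0,0,0]], "grip": [1,1,1,1]}}

```text
time_s: 6.2
tcp_pos: [536.3, -200.5, 134.1]
eef_rot: [1.547, 0.955, -1.543]
force: [-0.3, 0.3, -2.0]
opening: 12.6
```

```bash
python3 - <<'E'
from st import *
c=camera("wrist");crop(c,180,80,450,260,3,"pics/w13.png")
c=camera("side");crop(c,240,120,340,220,6,"pics/s13.png")
E
```

```text
6.2 [ 536.3 -200.5  134.1] [-0.3  0.3 -2. ] dir 63.27 tilt [-0.      0.0038] open 12.6
```

View pics/s13.png

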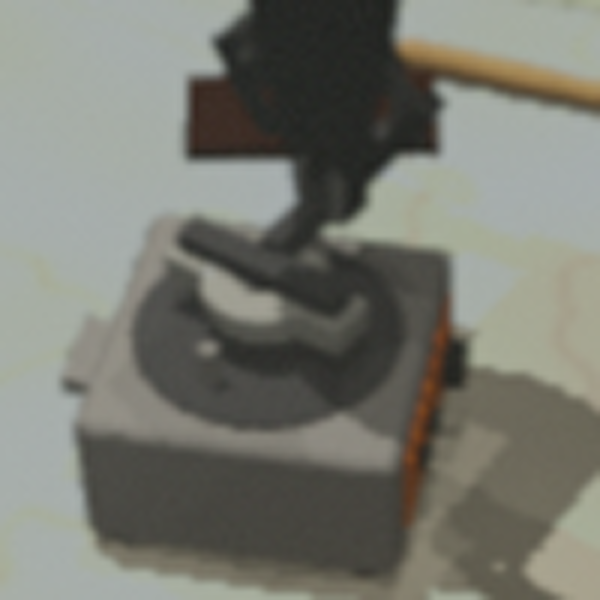

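View pics/w13.png

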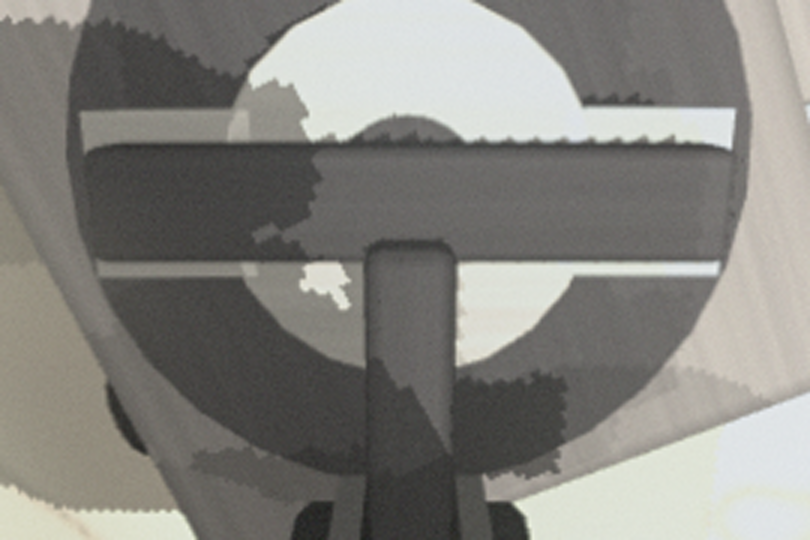

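```bash
cat > arc.py <<'E'
from h import *
import sys
s=read_state();C=np.array([float(sys.argv[1]),float(sys.argv[2])]);P=np.array(s["tcp_pos"])[:2]
for a in map(float,sys.argv[3:]):
    t=np.radians(a);Q=C+np.array([[np.cos(t),-np.sin(t)],[np.sin(t),np.cos(t)]])@(P-C);print(a,((Q-P)/10).round(2))
E
python3 arc.py 563.3 -146.4 -4 -8 -12 -16 -20 -24 -28 -32
```

```text
-4.0 [-0.37  0.2 ]
-8.0 [-0.73  0.43]
-12.0 [-1.06  0.68]
-16.0 [-1.39  0.95]
-20.0 [-1.69  1.25]
-24.0 [-1.97  1.57]
-28.0 [-2.22  1.9 ]
-32.0 [-2.45  2.25]
```

>>> {"fn": "step_arm", "kwargs": {"translation": [[-0.37,0.2,0],[-0.73,0.43,0],[-1.06,0.68,0],[-1.39,0.95,0],[-1.69,1.25,0],[-1.97,1.57,0],[-2.22,1.9,0],[-2.45,2.25,0]], "rot": [[0,0,-4],[0,0,-8],[0,0,-12],[0,0,-16],[0,0,-20],[0,0,-24],[0,0,-28],[0,0,-32]], "grip": [1,1,1,1,1,1,1,1]}}

```text
time_s: 6.97
tcp_pos: [511.7, -177.9, 134.2]
eef_rot: [1.919, 0.535, -1.913]
force: [-1.4, -0.9, -1.8]
opening: 12.4
```

>>> {"fn": "step_arm", "kwargs": {"translation": [[0,0,0],[0,0,0]], "rot": [[0,0,0],[0,0,0]], "grip": [1,1]}}

```text
time_s: 7.13
tcp_pos: [511.7, -177.9, 134.3]
eef_rot: [1.918, 0.537, -1.912]
force: [0.4, 0.1, -3.3]
opening: 12.7
```

```bash
python3 - <<'E'
from st import *
print(s["ft_torque"])
u=-M[:2,2];print("spanner centre if rigid",s["tcp_pos"][:2]+60.8*u+0.5*M[:2,1])
c=camera("wrist");crop(c,180,80,450,260,3,"pics/w14.png")
c=camera("side");crop(c,240,120,340,220,6,"pics/s14.png")
E
```

```text
7.1333 [ 511.7 -177.9  134.3] [ 0.4  0.1 -3.3] dir 31.2 tilt [0.0021 0.0029] open 12.7
[0.02536779 0.03256234 0.01236059]
spanner centre if rigid [ 563.93513699 -146.79705245]
```

View pics/w14.png

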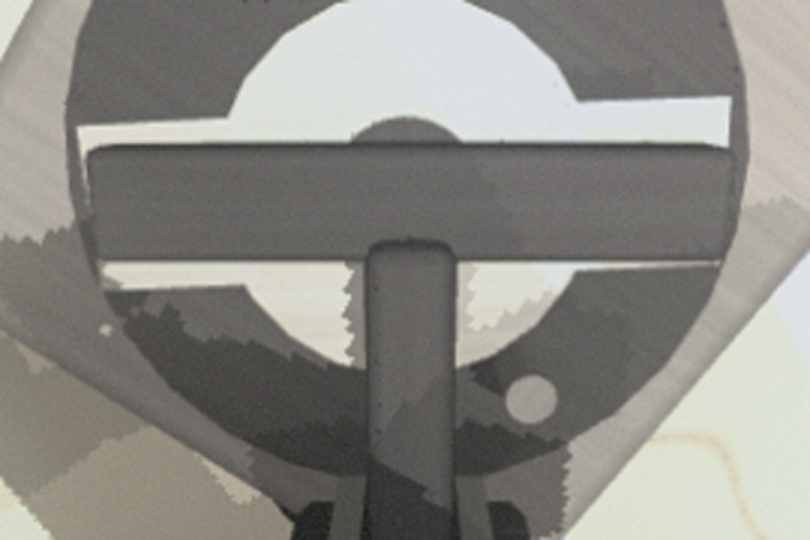

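View pics/s14.png

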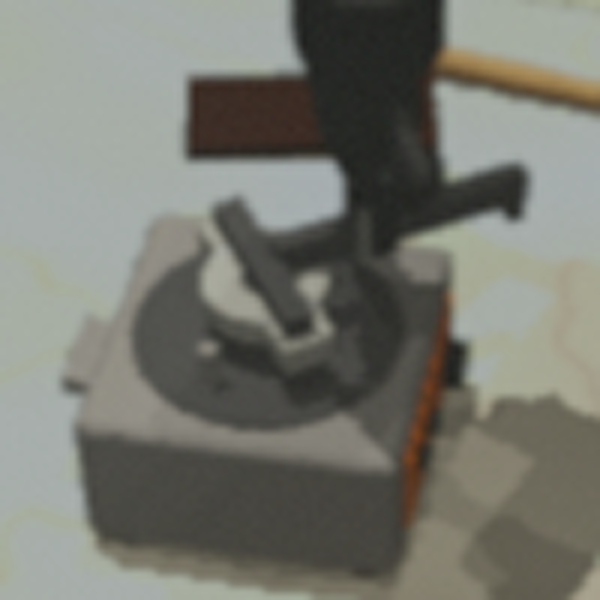

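```bash
python3 arc.py 563.5 -146.5 -4.5 -9 -13.5 -18 -22.5 -27 -31.5 -35 -38 -40
```

```text
-4.5 [-0.23  0.42]
-9.0 [-0.43  0.85]
-13.5 [-0.59  1.29]
-18.0 [-0.72  1.75]
-22.5 [-0.81  2.22]
-27.0 [-0.87  2.69]
-31.5 [-0.89  3.17]
-35.0 [-0.88  3.54]
-38.0 [-0.85  3.85]
-40.0 [-0.82  4.06]
```

>>> {"fn": "step_arm", "kwargs": {"translation": [[-0.23,0.42,0],[-0.43,0.85,0],[-0.59,1.29,0],[-0.72,1.75,0],[-0.81,2.22,0],[-0.87,2.69,0],[-0.89,3.17,0],[-0.88,3.54,0]], "rot": [[0,0,-4.5],[0,0,-9],[0,0,-13.5],[0,0,-18],[0,0,-22.5],[0,0,-27],[0,0,-31.5],[0,0,-35]], "grip": [1,1,1,1,1,1,1,1]}}

```text
time_s: 7.9
tcp_pos: [502.5, -142.6, 134.1]
eef_rot: [-2.189, 0.073, 2.184]
force: [-3.4, -1.3, -0.3]
opening: 12.9
```

```bash
python3 st.py; python3 arc.py 563.5 -146.5 -1 -2 -3 -4 -5 -6
```

```text
7.9 [ 502.5 -142.6  134.1] [-3.4 -1.3 -0.3] dir -3.91 tilt [0.0024 0.0011] open 12.9
-1.0 [0.01 0.11]
-2.0 [0.02 0.21]
-3.0 [0.03 0.32]
-4.0 [0.04 0.42]
-5.0 [0.06 0.53]
-6.0 [0.07 0.64]
```

>>> {"fn": "step_arm", "kwargs": {"translation": [[0.01,0.11,0],[0.02,0.21,0],[0.03,0.32,0],[0.04,0.4,0],[0.04,0.4,0],[0.04,0.4,0]], "rot": [[0,0,-1],[0,0,-2],[0,0,-3],[0,0,-3.8],[0,0,-3.8],[0,0,-3.8]], "grip": [1,1,1,1,1,1]}}

```text
time_s: 8.4
tcp_pos: [502.8, -138.7, 134.1]
eef_rot: [-2.154, 0.143, 2.149]
force: [-4.5, -0.4, -0.6]
opening: 12.6
```

```bash
python3 - <<'E'
from st import *
print(s["ft_torque"])
c=camera("wrist");crop(c,180,80,450,260,3,"pics/w15.png")
import pickle;pickle.dump((c,s),open("c5.pkl","wb"))
c=camera("scene");crop(c,260,200,360,300,6,"pics/sc15.png")
E
```

```text
8.4 [ 502.8 -138.7  134.1] [-4.5 -0.4 -0.6] dir -7.66 tilt [0.0022 0.0009] open 12.6
[-0.25349566  0.53613632  0.41125268]
```

View pics/w15.png

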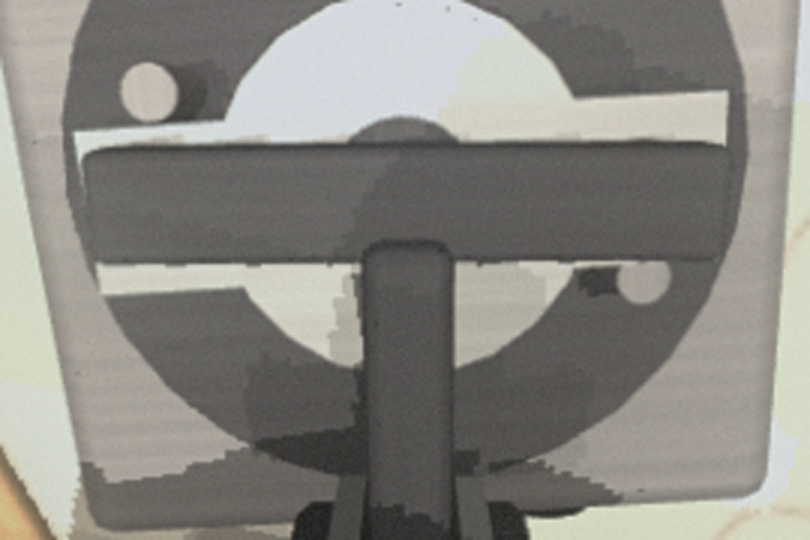

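View pics/sc15.png

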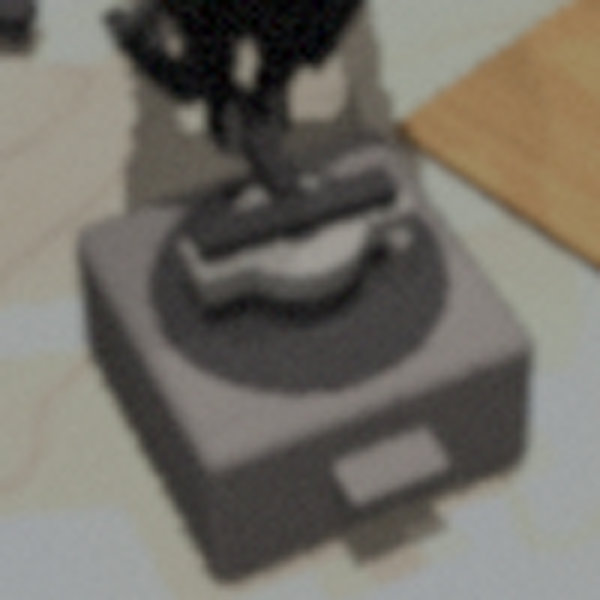

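>>> {"fn": "step_arm", "kwargs": {"translation": [[0.02,0.11,0],[0.04,0.22,0],[0.04,0.22,0],[0.04,0.22,0]], "rot": [[0,0,-1],[0,0,-2],[0,0,-2],[0,0,-2]], "grip": [1,1,1,1]}}

```text
time_s: 8.83
tcp_pos: [502.9, -137.9, 134.2]
eef_rot: [-2.137, 0.181, 2.133]
force: [-8.0, -14.7, -0.4]
opening: 12.8
```

```bash
python3 - <<'E'
from st import *
print(s["ft_torque"])
c=camera("wrist");crop(c,180,80,450,260,3,"pics/w16.png")
E
```

```text
8.8333 [ 502.9 -137.9  134.2] [ -8.  -14.7  -0.4] dir -9.6 tilt [ 0.0017 -0.0015] open 12.8
[-2.43304465  1.29254663  1.22743419]
```

View pics/w16.png

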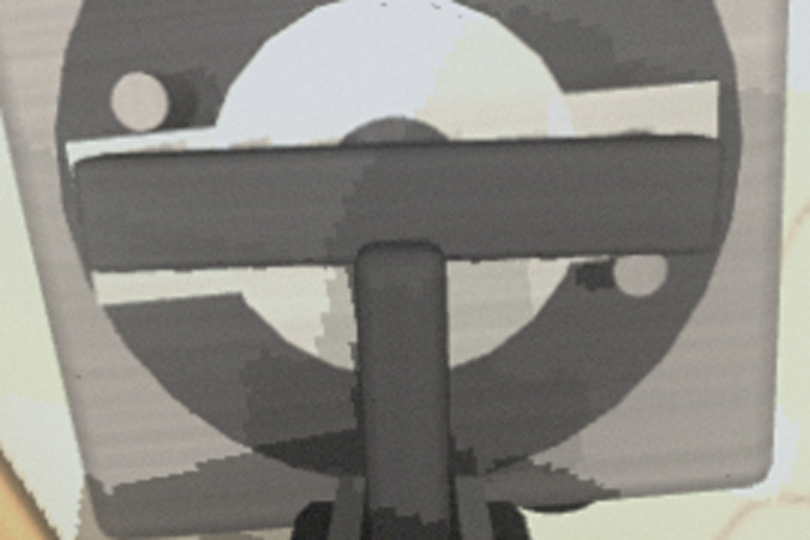

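>>> {"fn": "step_arm", "kwargs": {"translation": [[-0.03,-0.15,0],[-0.05,-0.27,0],[-0.05,-0.27,0],[-0.05,-0.27,0]], "rot": [[0,0,1.5],[0,0,3],[0,0,3],[0,0,3]], "grip": [1,1,1,1]}}

```text
time_s: 9.22
tcp_pos: [502.6, -140.4, 134.1]
eef_rot: [-2.164, 0.127, 2.16]
force: [0.5, 3.1, -0.9]
opening: 12.8
```

```bash
python3 - <<'E'
from st import *
print(s["ft_torque"])
c=camera("wrist");crop(c,180,80,450,260,3,"pics/w17.png")
E
```

```text
9.2167 [ 502.6 -140.4  134.1] [ 0.5  3.1 -0.9] dir -6.65 tilt [ 0.0022 -0.0011] open 12.8
[0.44771466 0.01091737 0.34317373]
```

View pics/w17.png

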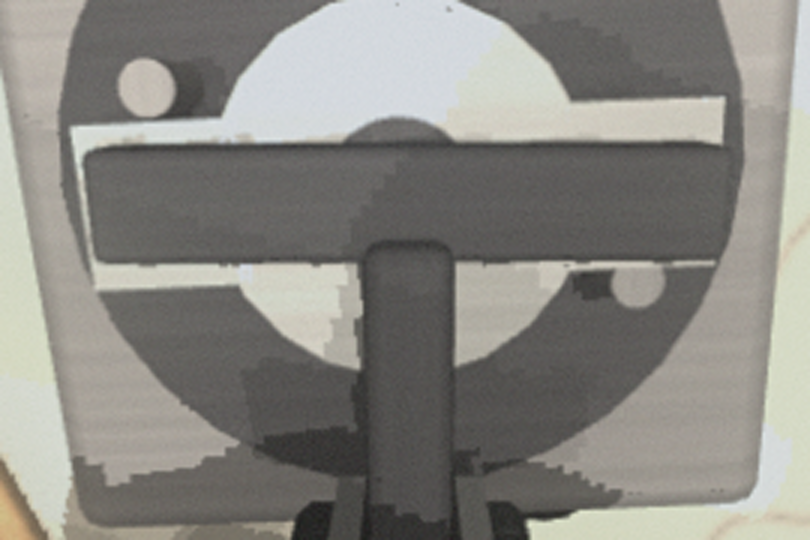

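>>> {"fn": "step_arm", "kwargs": {"translation": [[0,0.05,0],[0,0.05,0.3],[0,0.05,0.7],[0,0.05,1.2],[0,0.05,1.8],[0,0.05,2.6],[0,0.05,4],[0,0.05,5]], "rot": [[0,0,1],[0,0,1],[0,0,1],[0,0,1],[0,0,1],[0,0,1],[0,0,1],[0,0,1]], "grip": [1,1,1,1,1,1,1,1]}}

```text
time_s: 9.93
tcp_pos: [502.9, -140.0, 185.7]
eef_rot: [-2.175, 0.109, 2.168]
force: [0.1, 0.3, -2.8]
opening: 12.5
```

```bash
python3 - <<'E'
from st import *
import pickle
c=camera("wrist");pickle.dump((c,s),open("c6.pkl","wb"));cv2.imwrite("pics/w18.png",c["pixels"][:,:,::-1])
crop(c,190,60,440,300,2.5,"pics/w18c.png")
c=camera("scene");crop(c,260,180,380,300,5,"pics/sc18.png")
E
```

```text
9.9333 [ 502.9 -140.   185.7] [ 0.1  0.3 -2.8] dir -5.66 tilt [ 0.003  -0.0014] open 12.5
```

View pics/w18c.png

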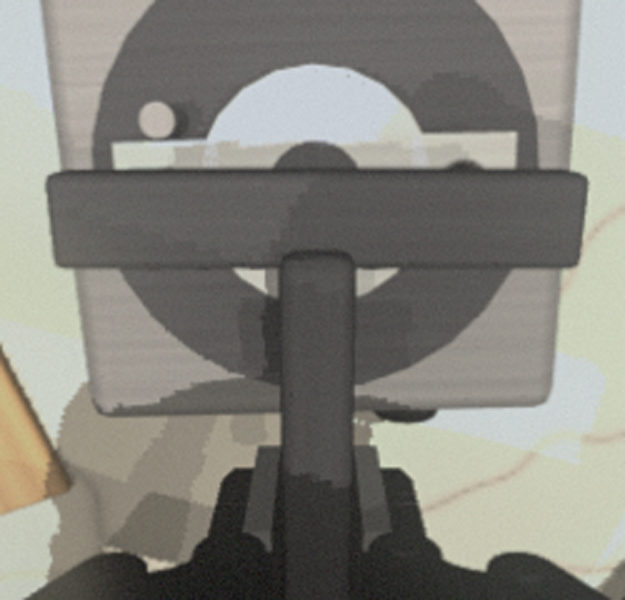

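View pics/sc18.png

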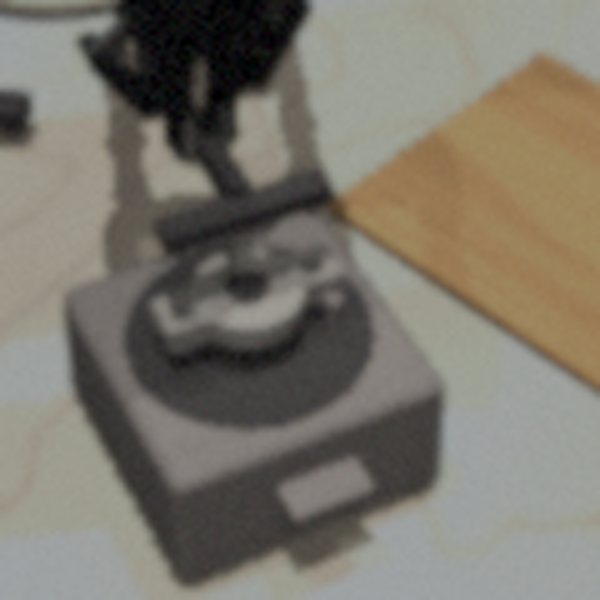

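```bash
python3 - <<'E'
from h import *
import pickle
cs=pickle.load(open("c1.pkl","rb"));np.set_printoptions(precision=0,suppress=True)
print("jar top",back(cs["side"],[(225,340)],150),"bowl rim",back(cs["side"],[(310,375)],75))
E
```

```text
jar top [[600. 425. 150.]] bowl rim [[415. 454.  75.]]
```

>>> {"fn": "step_arm", "kwargs": {"translation": [[0.1,2,0],[0.3,6,0],[0.6,10,0],[0.9,14,0],[1.2,18,0],[1.5,22,0],[1.8,26,0],[1.9,28,0]], "rot": [[0,0,2],[0,0,5],[0,0,8],[0,0,11],[0,0,14],[0,0,17],[0,0,20],[0,0,20.7]], "grip": [1,1,1,1,1,1,1,1]}}

```text
time_s: 10.7
tcp_pos: [522.4, 143.6, 185.8]
eef_rot: [2.085, 0.28, -2.072]
force: [0.0, -0.6, -3.5]
opening: 13.0
```

>>> {"fn": "step_arm", "kwargs": {"translation": [[0,0,0],[0,0,0],[0,0,0]], "rot": [[0,0,0],[0,0,0],[0,0,0]], "grip": [1,1,1]}}

```text
time_s: 10.95
tcp_pos: [522.1, 143.2, 185.5]
eef_rot: [2.084, 0.279, -2.072]
force: [-0.7, 0.1, -3.3]
opening: 13.0
```

```bash
python3 - <<'E'
from st import *
c=camera("wrist");cv2.imwrite("pics/w19.png",c["pixels"][:,:,::-1])
c=camera("side");crop(c,200,140,400,320,4,"pics/s19.png")
E
```

```text
10.95 [522.1 143.2 185.5] [-0.7  0.1 -3.3] dir 15.34 tilt [0.0054 0.0002] open 13.0
```

View pics/w19.png

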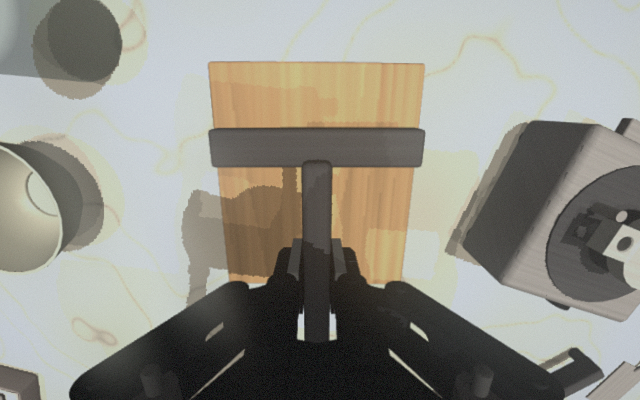

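View pics/s19.png

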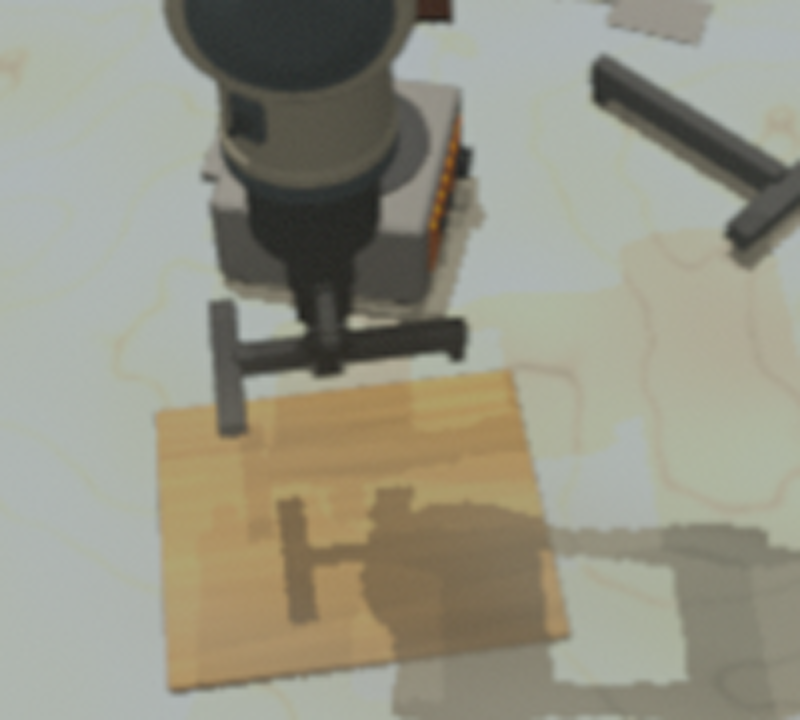

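>>> {"fn": "step_arm", "kwargs": {"translation": [[0,0,-2],[0,0,-5],[0,0,-8],[0,0,-11],[0,0,-13.5],[0,0,-15],[0,0,-15.5],[0,0,-15.5]], "rot": [[0,0,0],[0,0,0],[0,0,0],[0,0,0],[0,0,0],[0,0,0],[0,0,0],[0,0,0]], "grip": [1,1,1,1,1,1,1,1]}}

```text
time_s: 11.72
tcp_pos: [521.9, 141.5, 29.8]
eef_rot: [2.084, 0.276, -2.076]
force: [-0.4, 0.5, -1.9]
opening: 12.7
```

>>> {"fn": "step_arm", "kwargs": {"translation": [[0,0,0],[0,0,0]], "rot": [[0,0,0],[0,0,0]], "grip": [1,1]}}

```text
time_s: 11.88
tcp_pos: [522.6, 141.1, 30.9]
eef_rot: [2.086, 0.276, -2.075]
force: [0.6, 0.3, -3.1]
opening: 12.7
```

>>> {"fn": "step_arm", "kwargs": {"translation": [[0,0,-0.4],[0,0,-0.7],[0,0,-0.9],[0,0,-0.9],[0,0,-0.9]], "rot": [[0,0,0],[0,0,0],[0,0,0],[0,0,0],[0,0,0]], "grip": [1,1,1,1,1]}}

```text
time_s: 12.3
tcp_pos: [522.8, 141.2, 22.0]
eef_rot: [2.086, 0.276, -2.074]
force: [1.2, -0.2, -1.3]
opening: 12.7
```

Force has dropped from −3.1 to −1.3 N, so it is touching the board. I'll open the gripper.

>>> {"fn": "step_arm", "kwargs": {"translation": [[0,0,-0.03],[0,0,-0.03],[0,0,-0.03],[0,0,-0.03],[0,0,-0.03],[0,0,-0.03],[0,0,-0.03],[0,0,-0.03]], "rot": [[0,0,0],[0,0,0],[0,0,0],[0,0,0],[0,0,0],[0,0,0],[0,0,0],[0,0,0]], "grip": [-0.2,-1,-1,-1,-1,-1,-1,-1]}}

```text
time_s: 12.97
tcp_pos: [522.9, 141.2, 21.7]
eef_rot: [2.086, 0.276, -2.074]
force: [0.0, 0.1, 0.2]
opening: 85.5
```

>>> {"fn": "step_arm", "kwargs": {"translation": [[0,0,1],[0,0,4],[0,0,8],[0,0,12],[0,0,16],[0,0,20],[0,0,22],[0,0,22]], "rot": [[0,0,0],[0,0,0],[0,0,0],[0,0,0],[0,0,0],[0,0,0],[0,0,0],[0,0,0]], "grip": [-1,-1,-1,-1,-1,-1,-1,-1]}}

```text
time_s: 13.63
tcp_pos: [524.8, 141.5, 247.5]
eef_rot: [2.095, 0.276, -2.065]
force: [0.1, -0.3, 0.4]
opening: 85.9
```

```bash
python3 - <<'E'
from st import *
import pickle
cs={n:camera(n) for n in("scene","side","wrist")};pickle.dump(cs,open("c7.pkl","wb"))
for n in ("wrist","scene","side"): cv2.imwrite(f"pics/{n}20.png",cs[n]["pixels"][:,:,::-1])
crop(cs["scene"],250,180,440,300,4,"pics/sc20.png")
E
```

```text
13.6333 [524.8 141.5 247.5] [ 0.1 -0.3  0.4] dir 15.14 tilt [0.0139 0.0013] open 85.9
```

View pics/wrist20.png

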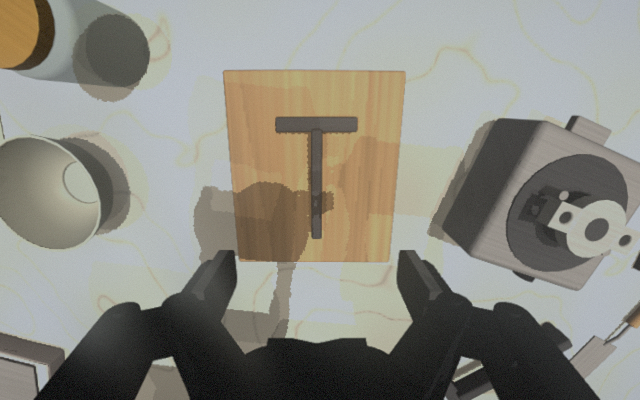

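View pics/sc20.png

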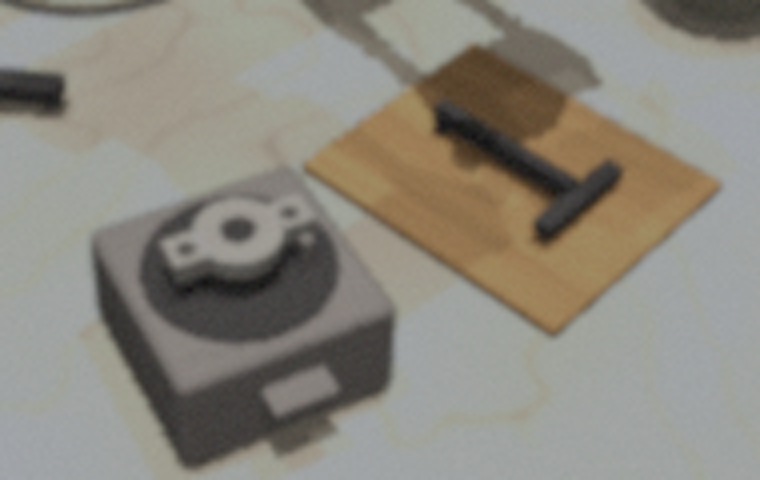

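View pics/side20.png

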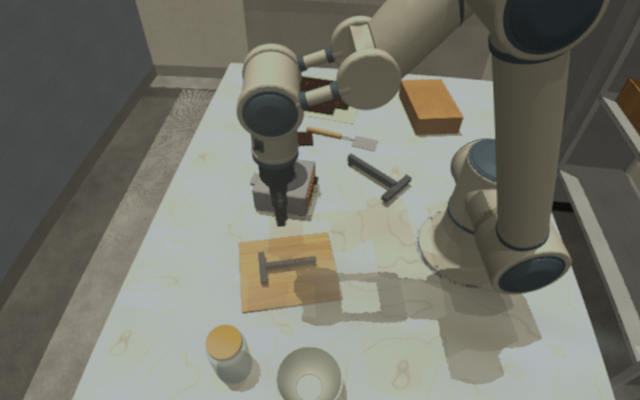

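```bash
python3 - <<'E'
from h import *
import pickle
cs=pickle.load(open("c7.pkl","rb"));w=lambda p:np.array(p)/4+[250,180]
h=back(cs["scene"],w([(187,248),(291,212)]),134);v=h[1]-h[0];print(np.linalg.norm(v),"collar deg",np.degrees(np.arctan2(v[1],v[0]))-90+4.5)
E
python3 - <<'E'
from cell import order,read_state
print(read_state()["qd"].round(3));print(order.finish_job())
E
```

```text
80.34473744842467 collar deg -0.4341922679793697
[ 0.     0.025  0.018 -0.    -0.006 -0.   ]
the job is handed in; nothing more can be done
None
```

I took the full-size spanner from the board, set both prongs fully into the collar holes, about 12 mm deep, and turned the collar clockwise until it hit the stop posts. I then laid the spanner back on the board, prongs down, let go, and handed the job in at about 13.8 s of the 58 s.

- **Turn:** the collar went from about 1.18 rad to home. At the end of the turn the force on the tool rose to about 17 N and the collar stopped moving.
- **Collar after release:** the scene camera put it about −0.4° from home, with the two hole centres 80.3 mm apart (80 mm expected).
- **Spanner:** the last pictures show it lying level on the board with its handle along the board's length. The gripper was open and raised about 225 mm above it.
- **Bystanders:** the jar and bowl look unmoved in the last side picture, which shows only part of the slab and spatula. I did not measure any of the four against their starting places, but nothing came near them.
- **Disagreement:** an early side-camera reading of the spanner's crossbar was about 8 mm off the wrist camera. I used the wrist camera; two more wrist views agreed with it to within about 1 mm, and the prongs went in with no contact force.

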